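Fish the tube rack out from behind the water bath

TASK

The empty tube rack has dropped into the narrow gap between the water bath and the centrifuge behind it. Take the hooked rod from its rest, catch the rack with it and draw the rack out of the gap's open end until the whole rack stands upright on the open bench, clear of both machines. Touch the rack only with the rod, never with the gripper or arm, leave the other things on the bench alone, and lay the rod back on its rest at the end.

Things in the scene. Friction and masses are not known exactly. Their poses are not given: they have to be found in the camera images.
- bath: Steel laboratory water bath with a closed lid, fixed to the bench, 170 (x) x 300 (y) x 170 mm high (lid handle to 197 mm). Origin: centre of its underside. Own -x is its front (towards the robot), own +x face (85 mm from the origin) is one wall of the gap.
- centrifuge: White bench centrifuge, fixed, 240 (x) x 300 (y) x about 205 mm high, same yaw as the bath. Origin: centre of its underside. Its -x face (120 mm from the origin) is the other wall of the gap; it never reaches farther in -y than the bath does.
- gap_mouth (a point): Point on the bench in the open -y end of the gap, in line with the bath's -y end face, 35.5 mm behind the bath's rear face. Axes as the bath: +y runs along the gap into it, x across it, z up. The gap is 66 to 76 mm wide, 300 mm long, open above and at this end, 170 mm deep: too narrow and deep for a gripper.
- rack: Dropped empty pink plastic tube rack, 0.1 to 0.2 kg, upright in the gap: 50 (x) x 170 (y) x 45 mm high, own y about along the gap. Origin: centre of its underside. 6 mm top plate with four 30 mm through holes at own y -60, -20, 20, 60 mm, open below down to a 5 mm base plate. Slides easily. Clear of the machines when its centre is at least 90 mm outside the gap's mouth.
- rack_hole (a point): Centre of the rack's hole nearest the mouth of the gap, level with the top of the rack (45 mm above its underside). It starts 70 to 135 mm inside the gap.
- hook: Hooked rod, 0.13 kg, lying on its rest; own +y points from handle to hook. Origin: on its axis, where to grip the handle. Black handle 18 wide (x) x 22 mm high (z), own y -70 to +22 mm; then a straight 8 mm steel rod to y = 200 mm, bent there straight down (own -z) into an 8 mm thick foot that ends 60 mm below the axis. Centre of mass about 60 mm ahead of the origin.
- hook_tip (a point): Lower end of the rod's bent-down foot: 200 mm ahead (own y) and 60 mm below (own z) the origin of the hook.
- rest: Aluminium rest, fixed: base 70 x 215 x 6 mm, two upright forks flaring upward, prongs 25 mm: at own y -55 mm for the handle (floor 84 mm up, 26 mm wide inside), at own y +110 mm for the steel rod (floor 91 mm up, 18 mm wide). Origin: underside, straight below the hook's origin as it lies there, the rod's axis then 95 mm above the bench along own y, foot hanging down free.
- bottle: Bystander: clear glass bottle with a blue cap and a paper label, 68 mm across, 150 mm high. Origin: centre of its underside. Leave it alone.
- tip_box: Bystander: white box of pipette tips with a blue top, 80 x 120 x 66 mm high. Origin: centre of its underside. Leave it alone.
- beaker: Bystander: small empty glass beaker, 68 mm across, 90 mm high. Origin: centre of its underside. Leave it alone.
- other_rack: Bystander: a second rack like the dropped one but standing on the open bench left of the bath, holding two capped tubes (115 mm high in all). Origin: centre of its underside. Leave it alone.
Mind the look-alikes: they are no part of the job. Of the things that look like the rest, the largest one is meant.

How it is judged:
By the outcome, as a careful person would: the job done as asked, in the order asked, and still so for the second after the job is handed in, with the robot touching nothing.
It also fails if it takes over 48 s, if anything falls off the work surface, if the arm or the gripper's body presses on something with over 40 N, if the wrist force passes 120 N, or if a joint passes its speed limit or range.

ROBOT

A 6-joint arm with a two-finger parallel gripper is mounted at the origin on the work surface. World frame = base frame: x ahead of the robot, y to its left, z up, the work surface at z = 0. Lengths are in m, angles in rad, forces in N, time in s.
With the tool pointing down it reaches from about 0.35 to 0.775 m from the base axis. Payload 5.5 kg.
Tool frame: the origin (TCP) lies midway between the tips of the shut fingers; the grasp point (between the pads) lies 19 mm behind it (pinch_z is the distance from the TCP to the grasp point, in m); z points along the fingers, x is the direction in which the jaws open and shut, and the axes are right-handed (so a half turn about z gives the same grasp; the last joint's range is limited). The gripper opens to 85 mm and grips with 20 to 120 N. Pads are 22 mm wide; open, the fingers measure 114 mm over their backs; the gripper's body (76 mm by 85 mm) begins 54 mm behind the grasp point. The pads swing forward as they close: fully open they stand 13 mm farther back than shut.
Start: joints at [-1.323, 0.313, 0.046, 1.304, 0, 1.431], TCP at [0.217, -0.532, 0.231] pointing down, gripper open.
Joint ranges: [-2.76, 2.76], [-0.86, 1.69], [-1.03, 1.26], [-2.2, 2.34], [-1.47, 1.5], [-3.14, 3.14]. Speed limits (rad/s): [2.57, 2.57, 3.14, 3.14, 3.14, 3.14].

INTERFACE

Orientations are given as a unit quaternion [w, x, y, z].
In Python, from workcell import get_state, read_camera, camera_info, hand_in, trace, pinch_z gives the robot as it stands. The module is installed in compiled form; this text tells all that it offers.
- The arm moves only by the tool arm_command, never from a script. Its argument "steps" is text: rows parted by semicolons, each of 4 numbers parted by spaces: the shift along the world's x, y, z in mm, then the turn about the world's z in rad. In form: tx ty tz spin; .... A call has 1 to 20 rows; each row is the pose to reach, as a shift and turn from the pose measured when the call began; what a row does not reach only later rows make up. A row lasts 1/8 s, in which the tool goes at most 62.5 mm and 10.7 degrees, less where a joint would pass 70% of its speed; a pose out of reach is approached as far as the arm can. A call with a gripper value outside its range is refused whole. "fingers" is the gripper command: -1 is shut, 1 is fully open, values between are in proportion, set as the call begins (left out, the last holds). The fingers move at their own pace and stop on an object; "newtons" is the grip in N (left out, the last holds). Time passes only in rows, so rows that repeat a pose let the fingers close. It gives the time, the measured TCP pose, the force and the opening at its end, in the units of the state.
- get_state(): the state, without advancing time (a new reading comes with each control period).
- read_camera(name): name is "scene" or "top" or "wrist"; returns the picture (384x512x3 uint8, red, green, blue); there is no depth.
- camera_info(name): a dict with "mtx" (3x3 intrinsics, pixels), "R" (3x3) and "t" (3): a world point X has camera coordinates R X + t. Camera axes: x right, y down, z forward; pixel columns grow to the right and rows downward; lengths in m; the calibration is good to about 2 mm. A picture is of the moment at which its call begins: read the wrist's pose just before it. camera_info takes no time and is no camera call; for the wrist camera it gives the pose at the moment of the call.
- hand_in(): hands the job in, once; it reports no verdict.
Trained networks look in the newest picture that a camera, given by its name, has taken for a name from the list of things; names that differ only in an ending like _2 or _b are one class to them, and where a whole thing is asked for, a point or a joint stands for the part that bears it (a point fixed in the world has none). Each returns a list of dicts, best first, with "score" (0 to 1); they miss things now and then, are a little off and sometimes report something else, mostly with a low value. They report only what shows in the picture. A call takes as long as a camera call. They do not tell look-alikes from the thing itself.
- trace(camera, name): "mask" (384x512 bool, what is visible of it) and "box" ([left, top, width, height] in pixels, round what is visible of it).
The state is a dict: "clock": time; "joint_pos": joint angles; "qvel": joint speeds; "tau": joint torques, N m; "tcp_pos": TCP position; "orientation": TCP orientation; "wrist_force": force on the tool from outside, world axes, zero at the start; "ft_torque": the same for the moment, N m; "finger_gap": finger opening in m.
Only numpy, scipy, OpenCV 4.12 (cv2) and the standard library are available. Lean on these libraries where they do the work, as an engineer would, in place of code of your own. Each camera call takes 0.05 s, during which the arm holds its last target.

## Working session

There is one attempt and no reset: what is moved stays moved. The work goes in short steps, Python scripts to look and compute and a tool call to move; the robot and the scene stay as the last step left them, time stands still between calls to the robot, and variables do not carry over. Pictures are saved under pics/ and viewed, and the job is handed in when it is done.

Besides the shell and the picture viewer there is one more tool, called after "Emit:" as name(argument=value, ...) on one line, values as JSON. arm_command: Moves the arm, as the interface text tells. Its arguments: {"type":"object","properties":{"steps":{"type":"string"},"fingers":{"type":"number"},"newtons":{"type":"number"}},"required":["steps"]}

```bash
mkdir -p pics; cat > h.py <<'E'
import numpy as np,cv2
from workcell import *
def snap(n,f):
    im=read_camera(n); cv2.imwrite('pics/'+f,cv2.cvtColor(im,cv2.COLOR_RGB2BGR)); return im
def ray(ci,u,v):
    K,R,t=map(np.array,(ci['mtx'],ci['R'],ci['t'])); c=-R.T@t; d=R.T@np.linalg.inv(K)@np.array([u,v,1.]); return c,d
def atz(ci,u,v,z):
    c,d=ray(ci,u,v); return c+d*(z-c[2])/d[2]
def proj(ci,X):
    K,R,t=map(np.array,(ci['mtx'],ci['R'],ci['t'])); X=np.atleast_2d(X); p=(R@X.T).T+t; p=p@K.T; return p[:,:2]/p[:,2:]
E
python3 - <<'E'
from h import *
for n in ('scene','top','wrist'): snap(n,n+'0.png')
for n in ('scene','top'):
    c=camera_info(n); print(n,np.round(c['mtx'],1).tolist(),np.round(-np.array(c['R']).T@np.array(c['t']),3)); print(np.round(c['R'],2).tolist())
s=get_state(); print(s,pinch_z)
E
```

```text
scene [[483.3, 0.0, 255.6], [0.0, 483.3, 196.2], [0.0, 0.0, 1.0]] [ 0.902 -0.842  1.721]
[[0.9, 0.43, -0.0], [0.38, -0.78, -0.5], [-0.22, 0.45, -0.87]]
top [[468.7, 0.0, 254.9], [0.0, 468.7, 181.3], [0.0, 0.0, 1.0]] [0.413 0.019 1.658]
[[0.03, -1.0, 0.0], [-1.0, -0.03, -0.07], [0.07, 0.0, -1.0]]
{'clock': 0.15, 'joint_pos': array([-1.32260727e+00,  3.13849007e-01,  4.52747869e-02,  1.30361013e+00,
       -7.79341805e-07,  1.43122235e+00]), 'qvel': array([-1.01735473e-03, -2.35059057e-03,  1.73474866e-03,  5.66059286e-04,
        1.61221812e-03,  7.78358356e-05]), 'tau': array([ 8.47212050e-04, -4.81064379e+01,  2.98815429e+01,  1.38978285e-02,
       -8.92742332e-05, -7.87382277e-06]), 'tcp_pos': array([ 0.21733109, -0.53194641,  0.23061596]), 'orientation': array([-4.63088541e-04,  8.30095723e-01, -5.57620489e-01, -5.16914365e-04]), 'wrist_force': array([-0.22638568,  0.12333491,  0.38218714]), 'ft_torque': array([-0.04740655,  0.02806894, -0.00178279]), 'finger_gap': 0.08538094402076378} 0.0187
```

View pics/scene0.png

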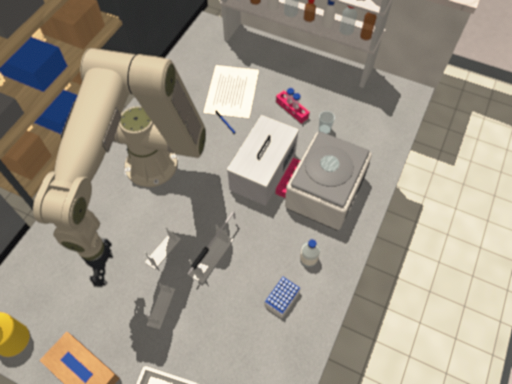

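View pics/top0.png

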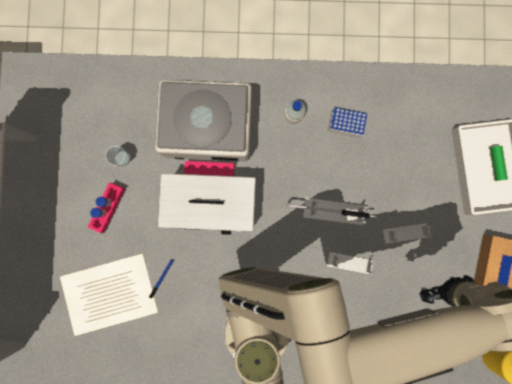

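View pics/wrist0.png

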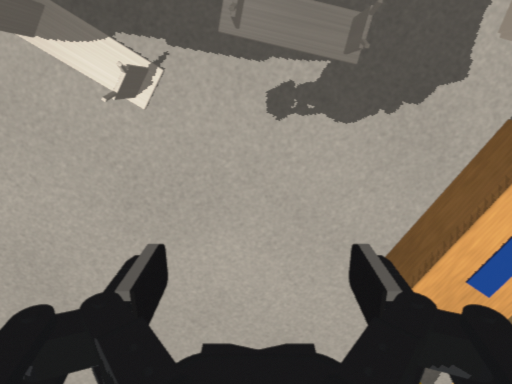

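The top view shows the rest with the rod at about (340,208) and the hook end at (293,202). Two smaller, empty rests stand at (350,262) and (408,233). The dropped rack shows pink in the gap at (210,168), while the other pink rack at (107,207) is a bystander. I'll check both in close crops.

```bash
python3 - <<'E'
from h import *
t=cv2.imread('pics/top0.png'); s=cv2.imread('pics/scene0.png')
a=cv2.resize(t[180:280,270:430],None,fx=4.5,fy=4.5,interpolation=cv2.INTER_CUBIC)
b=cv2.resize(t[70:240,150:310],None,fx=3.5,fy=3.5,interpolation=cv2.INTER_CUBIC)
c=cv2.resize(s[200:300,140:260],None,fx=5,fy=5,interpolation=cv2.INTER_CUBIC)
for i,x in enumerate((a,b,c)): cv2.imwrite(f'pics/c{i}.png',x)
for cam in('top','scene'):
  for n in('hook','rest','rack','bath','centrifuge'):
    for r in trace(cam,n)[:4]:
      m=r['mask']; ys,xs=np.nonzero(m)
      if len(xs)<5: continue
      print(cam,n,round(r['score'],2),np.round(r['box']).tolist(),m.sum(),[ (round(float(p[0])),round(float(p[1]))) for p in cv2.boxPoints(cv2.minAreaRect(np.c_[xs,ys].astype(np.float32)))])
E
```

```text
top hook 0.8 [288.0, 206.0, 78.0, 14.0] 279 [(287, 207), (287, 201), (369, 213), (369, 219)]
top hook 0.31 [184.0, 157.0, 52.0, 18.0] 663 [(182, 174), (183, 160), (234, 162), (233, 176)]
top rest 0.84 [304.0, 200.0, 61.0, 26.0] 950 [(302, 217), (305, 197), (366, 206), (363, 226)]
top rest 0.82 [382.0, 224.0, 50.0, 20.0] 647 [(382, 229), (427, 223), (429, 237), (384, 244)]
top rest 0.63 [330.0, 252.0, 45.0, 21.0] 612 [(326, 266), (329, 252), (373, 260), (371, 275)]
top rest 0.47 [289.0, 204.0, 82.0, 12.0] 222 [(287, 208), (287, 202), (370, 212), (369, 218)]
top rack 0.81 [184.0, 162.0, 50.0, 13.0] 674 [(183, 174), (183, 160), (234, 162), (233, 176)]
top centrifuge 0.88 [154.0, 81.0, 98.0, 82.0] 7393 [(153, 158), (157, 78), (252, 83), (249, 162)]
scene hook 0.72 [192.0, 213.0, 44.0, 55.0] 205 [(189, 267), (231, 211), (236, 214), (194, 270)]
scene rest 0.74 [149.0, 284.0, 25.0, 45.0] 591 [(144, 324), (159, 283), (175, 289), (160, 330)]
scene rest 0.69 [146.0, 230.0, 36.0, 41.0] 487 [(142, 260), (169, 229), (180, 239), (154, 270)]
scene rest 0.58 [190.0, 227.0, 42.0, 57.0] 851 [(183, 271), (217, 225), (235, 238), (201, 284)]
scene rack 0.83 [276.0, 159.0, 21.0, 39.0] 339 [(274, 193), (288, 156), (299, 160), (284, 197)]
scene rack 0.56 [229.0, 117.0, 67.0, 89.0] 3944 [(219, 184), (261, 109), (305, 134), (263, 209)]
scene bath 0.64 [228.0, 120.0, 69.0, 88.0] 3959 [(219, 183), (259, 109), (305, 134), (264, 208)]
scene centrifuge 0.94 [285.0, 128.0, 87.0, 99.0] 5340 [(278, 204), (316, 125), (376, 153), (338, 232)]
scene centrifuge 0.72 [273.0, 160.0, 28.0, 42.0] 317 [(274, 193), (289, 157), (298, 161), (283, 197)]
```

View pics/c0.png

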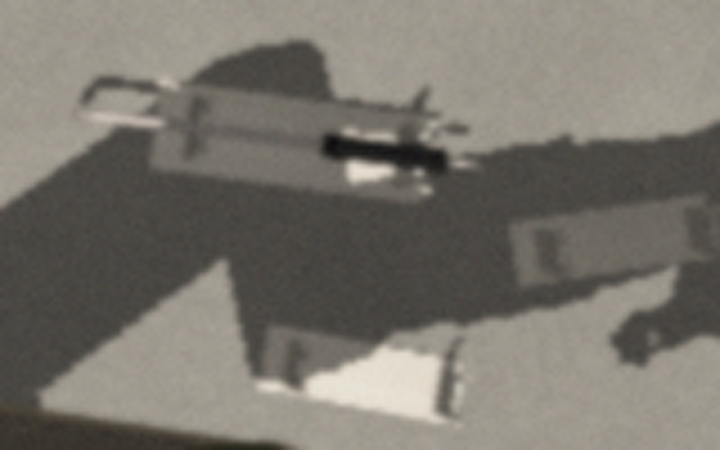

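View pics/c1.png

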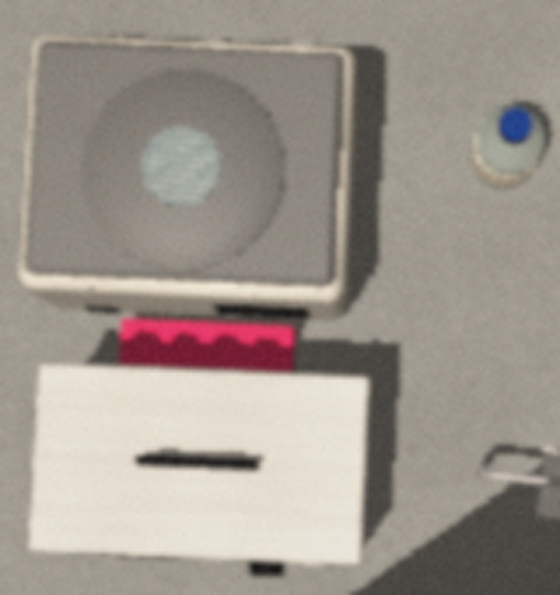

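View pics/c2.png

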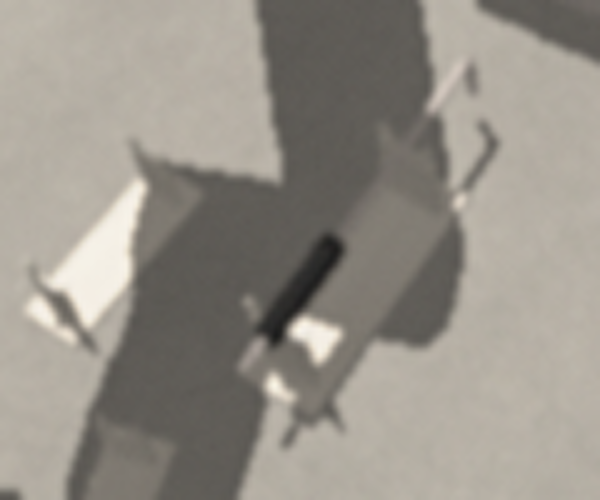

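The choice holds up: the largest rest carries the black-handled rod (handle from px (342,212) to (369,216)), and the other two are small and empty. Next I'll compute the poses.

```bash
python3 - <<'E'
from h import *
ci=camera_info('top')
def c0(u,v): return 270+u/4.5-.4,180+v/4.5-.4
def c1(u,v): return 150+u/3.5-.4,70+v/3.5-.4
P=lambda n,q,z:print(n,np.round(atz(ci,*q,z),4))
P('handle front',c0(323,146),.106);P('handle back',c0(445,160),.106)
P('rod end',c0(82,114),.095)
for q in((302,217),(305,197),(366,206),(363,226)): P('restbase',q,.006)
for q in((40,364),(369,378),(359,562),(30,550)): P('bath',c1(*q),.17)
for q in((38,36),(352,48),(340,292),(20,278)): P('cent',c1(*q),.2)
for q in((122,319),(296,324)): P('rack edge top far',c1(*q),.045)
for q in((122,345),(297,350)): P('rack',c1(*q),.045)
P('bottlecap',c1(515,125),.15);P('tipbox',(331,121),.066);P('tipbox',(366,134),.066)
sc=camera_info('scene')
def c2(u,v): return 140+u/5-.4,200+v/5-.4
for n,q in (('sc handle front',(333,243)),('sc handle back',(268,335))): print(n,np.round(atz(sc,*c2(*q),.106),4))
print('sc rodend',np.round(atz(sc,*c2(465,62),.095),4))
E
```

```text
handle front [ 0.4263 -0.2679  0.106 ]
handle back [ 0.4185 -0.3576  0.106 ]
rod end [ 0.445  -0.0912  0.095 ]
restbase [ 0.4059 -0.1483  0.006 ]
restbase [ 0.4765 -0.1574  0.006 ]
restbase [ 0.4508 -0.3728  0.006 ]
restbase [ 0.3804 -0.3631  0.006 ]
bath [0.5319 0.3201 0.17  ]
bath [0.5275 0.0204 0.17  ]
bath [0.3607 0.0248 0.17  ]
bath [0.3632 0.3221 0.17  ]
cent [0.8268 0.3282 0.2   ]
cent [0.8237 0.0441 0.2   ]
cent [0.6016 0.0485 0.2   ]
cent [0.6061 0.3351 0.2   ]
rack edge top far [0.5887 0.2662 0.045 ]
rack edge top far [0.5886 0.0942 0.045 ]
rack [0.5629 0.2652 0.045 ]
rack [0.5628 0.0924 0.045 ]
bottlecap [ 0.7692 -0.1089  0.15  ]
tipbox [ 0.7377 -0.2349  0.066 ]
tipbox [ 0.696  -0.3557  0.066 ]
sc handle front [ 0.4311 -0.2798  0.106 ]
sc handle back [ 0.4235 -0.3624  0.106 ]
sc rodend [ 0.4468 -0.1008  0.095 ]
```

Hook origin is about (0.424,-0.295) with yaw about -0.115. The gap mouth is about (0.563,0.02) with yaw about -0.018, and the hole is near (0.564,0.119). I'll move above the handle and look from there.

Emit:
arm_command(steps="100 110 20 0.5;207 235 20 1.068;207 235 20 1.068;207 235 20 1.068;207 235 20 1.068;207 235 20 1.068;207 235 20 1.068;207 235 20 1.068", fingers=1)

```text
clock: 1.65
tcp_pos: [0.4241, -0.2978, 0.2513]
orientation: [0.0, 0.998, -0.059, 0.0]
wrist_force: [0.0, -0.8, 0.0]
finger_gap: 0.0857
```

```bash
python3 - <<'E'
from h import *
s=get_state(); print(s['clock'],s['tcp_pos'],s['orientation'],s['joint_pos'])
ci=camera_info('wrist'); import pickle; pickle.dump(ci,open('w1.pkl','wb'))
snap('wrist','w1.png'); snap('top','t1.png')
print(np.round(-np.array(ci['R']).T@np.array(ci['t']),3),np.round(ci['R'],2).tolist())
for n in('hook','rest'):
  for r in trace('wrist',n)[:3]: print(n,r['score'],r['box'])
E
```

```text
1.65 [ 0.42411025 -0.29780798  0.25131865] [ 6.53792451e-05  9.98258636e-01 -5.89889060e-02  1.86377133e-05] [-7.67145751e-01  1.97421734e-01 -5.78642994e-02  1.31539693e+00
 -7.50778290e-05  9.21696912e-01]
[ 0.434 -0.22   0.394] [[0.99, -0.12, -0.0], [-0.11, -0.95, 0.31], [-0.04, -0.3, -0.95]]
hook 0.97 [250.8, 0.0, 21.8, 250.6]
rest 0.74 [227.5, 22.9, 64.0, 198.9]
rest 0.74 [200.5, 247.3, 64.3, 102.1]
rest 0.7 [78.8, 122.0, 72.3, 135.7]
```

View pics/w1.png

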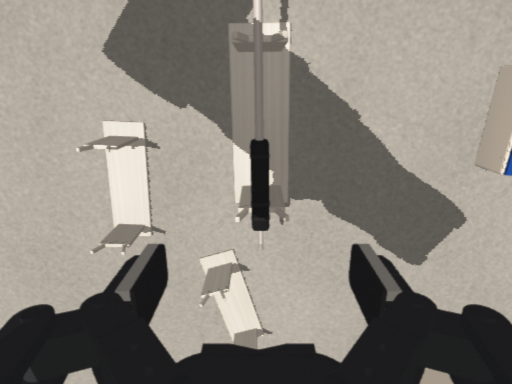

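The wrist view shows the rod on the largest rest: the handle runs from px (260,140) to (260,230), with steel rod above it. Three small rests are nearby at (127,185), (235,300) and to the right. Now I'll compute the handle ends.

```bash
python3 - <<'E'
from h import *; import pickle
ci=pickle.load(open('w1.pkl','rb'))
im=cv2.imread('pics/w1.png'); cv2.imwrite('pics/w1c.png',cv2.resize(im[120:270,200:320],None,fx=4,fy=4,interpolation=cv2.INTER_CUBIC))
for n,q,z in(('front top',(260,140),.106),('back top',(261,230),.106),('back mid',(261,230),.095),('rod far',(258.5,25),.099),('rod 100',(259,100),.099),('base L near',(235,207),.006),('base R near',(289,205),.006),('base far L',(229.5,24),.006),('base far R',(290.5,24),.006)):
  print(n,np.round(atz(ci,*q,z),4))
E
```

```text
front top [ 0.4296 -0.2687  0.106 ]
back top [ 0.42   -0.3592  0.106 ]
back mid [ 0.4195 -0.3645  0.095 ]
rod far [ 0.4397 -0.1728  0.099 ]
rod 100 [ 0.4329 -0.2337  0.099 ]
base L near [ 0.385  -0.3701  0.006 ]
base R near [ 0.4562 -0.3758  0.006 ]
base far L [ 0.4097 -0.1531  0.006 ]
base far R [ 0.477  -0.1612  0.006 ]
```

View pics/w1c.png

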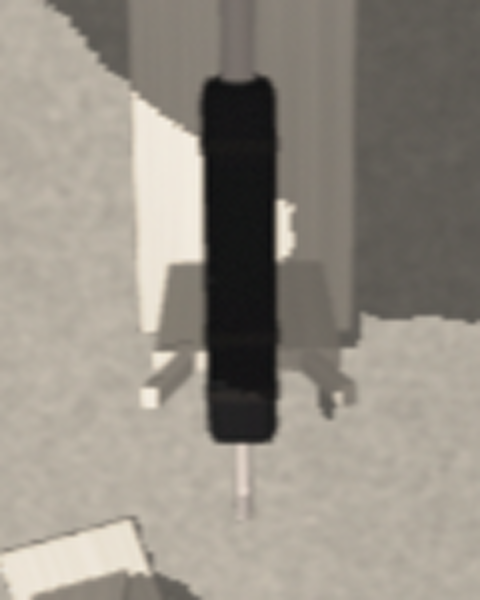

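Emit:
arm_command(steps="2.4 5.8 -50 0.01;2.4 5.8 -100 0.01;2.4 5.8 -150 0.01;2.4 5.8 -175 0.01;2.4 5.8 -175 0.01;2.4 5.8 -175 0.01")

```text
clock: 2.6
tcp_pos: [0.4268, -0.2932, 0.0774]
orientation: [0.0, 0.999, -0.054, 0.001]
wrist_force: [-0.3, 0.6, -0.2]
finger_gap: 0.0854
```

Emit:
arm_command(steps="0 0 0 0;0 0 0 0;0 0 0 0;0 0 0 0;0 0 0 0;0 0 0 0;0 0 0 0", fingers=-1, newtons=80)

```text
clock: 3.48
tcp_pos: [0.4271, -0.2934, 0.0779]
orientation: [0.001, 0.999, -0.054, 0.001]
wrist_force: [-0.1, 0.6, 5.5]
finger_gap: 0.0166
```

Emit:
arm_command(steps="0 0 20 0;0 0 45 0;0 0 65 0;0 0 65 0;40 10 65 0.03;90 25 65 0.06;135 40 65 0.09;135 40 65 0.09;135 40 65 0.09")

```text
clock: 4.6
tcp_pos: [0.561, -0.2528, 0.1411]
orientation: [-0.0, 1.0, -0.009, -0.0]
wrist_force: [-0.1, -0.2, -1.3]
finger_gap: 0.017
```

```bash
python3 - <<'E'
from h import *
s=get_state(); print(s['clock'],s['tcp_pos'],s['orientation'],s['wrist_force'],s['finger_gap'])
ci=camera_info('wrist'); import pickle; pickle.dump(ci,open('w2.pkl','wb'))
snap('wrist','w2.png'); snap('top','t2.png'); snap('scene','s2.png')
E
```

```text
4.6 [ 0.56103683 -0.25278954  0.14108168] [-2.04175330e-05  9.99959058e-01 -9.03780045e-03 -4.46451280e-04] [-0.09347054 -0.2065836  -1.31495926] 0.01701713326143218
```

View pics/w2.png

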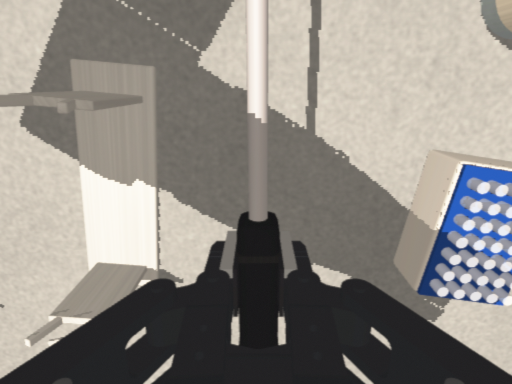

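View pics/t2.png

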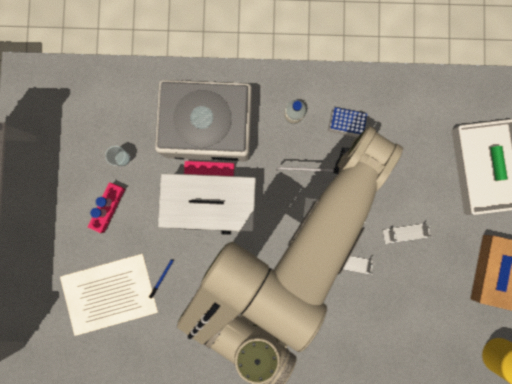

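View pics/s2.png

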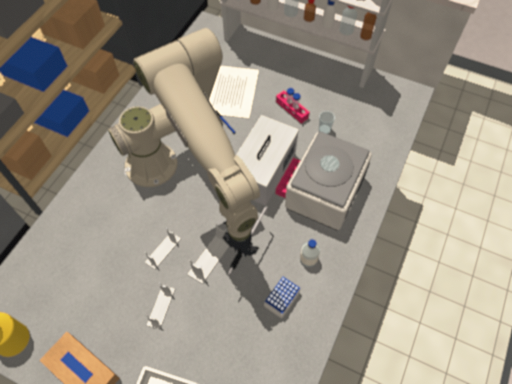

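```bash
python3 - <<'E'
from h import *
t=cv2.imread('pics/t2.png'); s=cv2.imread('pics/s2.png')
a=cv2.resize(t[140:200,160:350],None,fx=4,fy=4,interpolation=cv2.INTER_CUBIC)
b=cv2.resize(s[180:280,215:315],None,fx=5,fy=5,interpolation=cv2.INTER_CUBIC)
cv2.imwrite('pics/c3.png',a);cv2.imwrite('pics/c4.png',b)
tc,sc=camera_info('top'),camera_info('scene')
y=-.018; o=np.array([.561,-.2505,.141+.019])
d=np.array([.018,1,0])
pts=[o+d*.02,o+d*.2,o+d*.2+[0,0,-.06]]
print('top',(proj(tc,pts)-[160,140])*4); print('scene',(proj(sc,pts)-[215,180])*5)
E
```

```text
top [[693.91347437 117.99900218]
 [469.75208962 107.72053369]
 [466.22948796 114.86585384]]
scene [[145.33044038 325.47663224]
 [257.61684835 125.33227607]
 [256.14563684 163.49104264]]
```

View pics/c3.png

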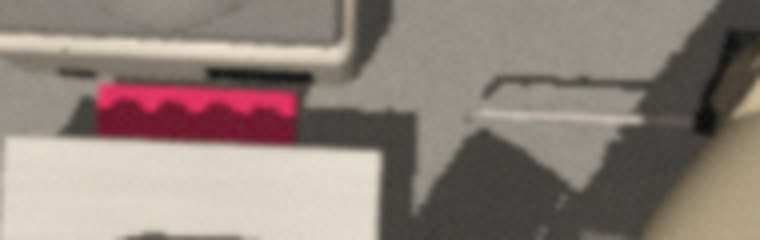

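View pics/c4.png

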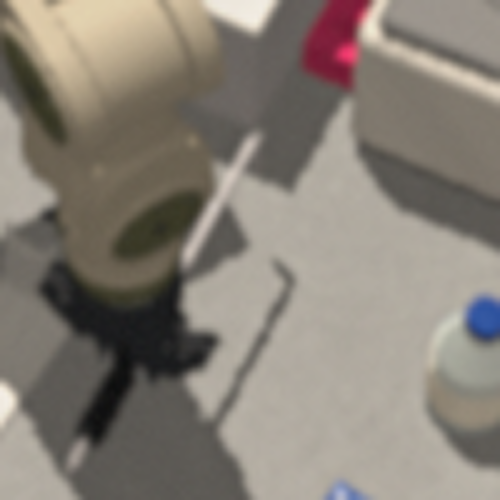

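Emit:
arm_command(steps="1 50 0 0;2 105 0 0;2 105 0 0;2 105 0 0")

```text
clock: 5.25
tcp_pos: [0.5626, -0.1492, 0.1429]
orientation: [0.001, 1.0, -0.01, 0.001]
wrist_force: [-0.6, -0.0, -0.3]
finger_gap: 0.0169
```

```bash
python3 - <<'E'
from h import *
s=get_state(); print(s['clock'],s['tcp_pos'],s['orientation'],s['wrist_force'],s['finger_gap'])
ci=camera_info('wrist'); import pickle; pickle.dump(ci,open('w3.pkl','wb'))
im=snap('wrist','w3.png')
cv2.imwrite('pics/w3c.png',cv2.resize(cv2.cvtColor(im,cv2.COLOR_RGB2BGR)[0:150,170:340],None,fx=4,fy=4,interpolation=cv2.INTER_CUBIC))
print(np.round(ci['mtx'],1).tolist(),np.round(-np.array(ci['R']).T@np.array(ci['t']),3))
o=s['tcp_pos']+[0,.0025,.019]; d=np.array([.018,1,0])
print(proj(ci,[o+d*.1,o+d*.2,o+d*.2-[0,0,.06]]))
print('hole pred',proj(ci,[[.566,.119,.045],[.592,.094,.045],[.542,.094,.045]]))
E
```

```text
5.25 [ 0.56260911 -0.14922716  0.14286334] [ 8.11526082e-04  9.99949143e-01 -1.00194921e-02  8.14353446e-04] [-0.5796065  -0.0140807  -0.31449764] 0.016875312797304993
[[315.3, 0.0, 257.9], [0.0, 315.3, 185.6], [0.0, 0.0, 1.0]] [ 0.564 -0.071  0.286]
[[ 256.45489711   12.16166069]
 [ 254.66593185 -430.29913312]
 [ 255.86575164 -216.15615239]]
hole pred [[ 253.20881242 -284.22961889]
 [ 300.2870852  -223.23333949]
 [ 211.99786457 -220.81550479]]
```

View pics/w3.png

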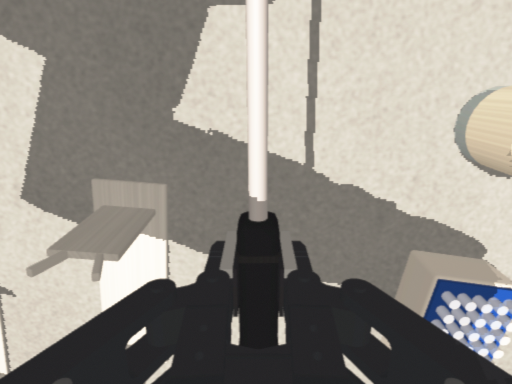

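View pics/w3c.png

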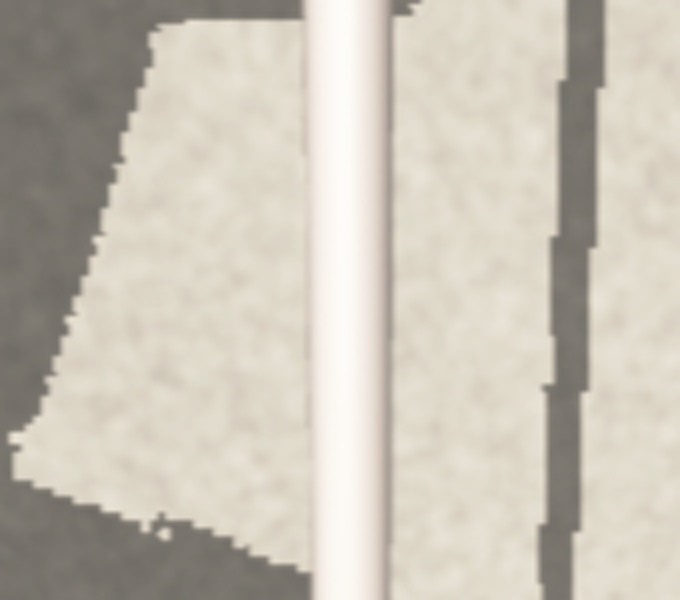

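```bash
python3 - <<'E'
from h import *
s=get_state(); 
im=snap('top','t3.png'); im2=snap('scene','s3.png')
tc,sc=camera_info('top'),camera_info('scene')
a=cv2.resize(im[140:200,160:340],None,fx=4,fy=4,interpolation=cv2.INTER_CUBIC)
b=cv2.resize(im2[140:240,225:335],None,fx=5,fy=5,interpolation=cv2.INTER_CUBIC)
cv2.imwrite('pics/c5.png',a[:,:,::-1]);cv2.imwrite('pics/c6.png',b[:,:,::-1])
o=s['tcp_pos']+[0,.0025,.019]; d=np.array([.018,1,0])
pts=[o+d*.08,o+d*.2,o+d*.2-[0,0,.06],[.566,.119,.045],[.592,.094,.045],[.542,.094,.045],[.542,.094,.0]]
print('top',np.round((proj(tc,pts)-[159.5,139.5])*4)); print('scene',np.round((proj(sc,pts)-[224.5,139.5])*5))
E
```

```text
top [[493. 111.]
 [343. 104.]
 [345. 111.]
 [269. 116.]
 [299.  87.]
 [297. 144.]
 [299. 148.]]
scene [[200. 344.]
 [270. 220.]
 [267. 260.]
 [298. 232.]
 [314. 268.]
 [258. 245.]
 [256. 273.]]
```

View pics/c5.png

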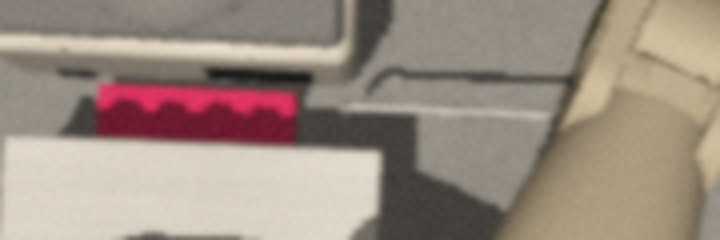

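View pics/c6.png

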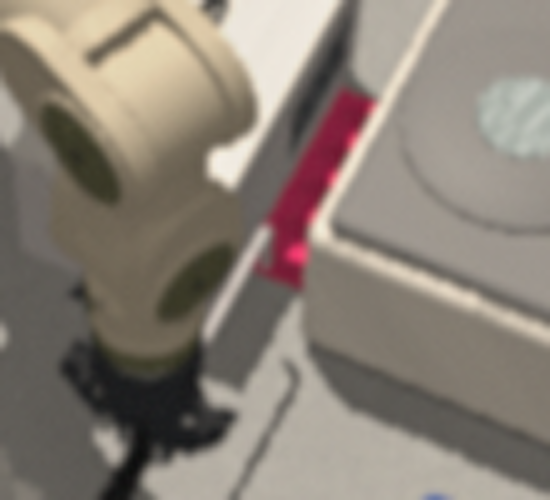

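```bash
python3 - <<'E'
from h import *
tc,sc=camera_info('top'),camera_info('scene')
def wire(x,y,yaw):
    c,s=np.cos(yaw),np.sin(yaw); P=[]
    for z in(0,.045):
        for a,b in((-.025,-.085),(.025,-.085),(.025,.085),(-.025,.085)):
            P.append([x+c*a-s*b,y+s*a+c*b,z])
    H=[]
    th=np.linspace(0,2*np.pi,40)
    for k in(-.06,-.02,.02,.06):
        H.append(np.array([[x+c*(.015*np.cos(t))-s*(k+.015*np.sin(t)),y+s*.015*np.cos(t)+c*(k+.015*np.sin(t)),.045] for t in th]))
    return np.array(P),H
outs=[]
for x in(.564,.570):
  for f,ci,(u0,v0,w,h),k in(('t3',tc,(175,150,80,40),8),('s3',sc,(255,140,60,70),8)):
    im=cv2.imread(f'pics/{f}.png')[v0:v0+h,u0:u0+w]; im=cv2.resize(im,None,fx=k,fy=k,interpolation=cv2.INTER_CUBIC)
    P,H=wire(x,.179,-.018)
    q=lambda X:np.round((proj(ci,X)-[u0-.5,v0-.5])*k).astype(np.int32)
    p=q(P)
    cv2.polylines(im,[p[4:]],True,(0,255,255),1);cv2.polylines(im,[p[[0,1,5,4]]],True,(255,255,0),1)
    for hh in H: cv2.polylines(im,[q(hh)],True,(0,255,0),1)
    cv2.imwrite(f'pics/ov_{f}_{int(x*1000)}.png',im)
a=np.vstack([cv2.imread('pics/ov_t3_564.png')[:290],cv2.imread('pics/ov_t3_570.png')[:290]]);cv2.imwrite('pics/ovt.png',a)
b=np.hstack([cv2.imread('pics/ov_s3_564.png')[:,:390],cv2.imread('pics/ov_s3_570.png')[:,:390]]);cv2.imwrite('pics/ovs.png',b)
E
```

```text
(no output)
```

View pics/ovt.png

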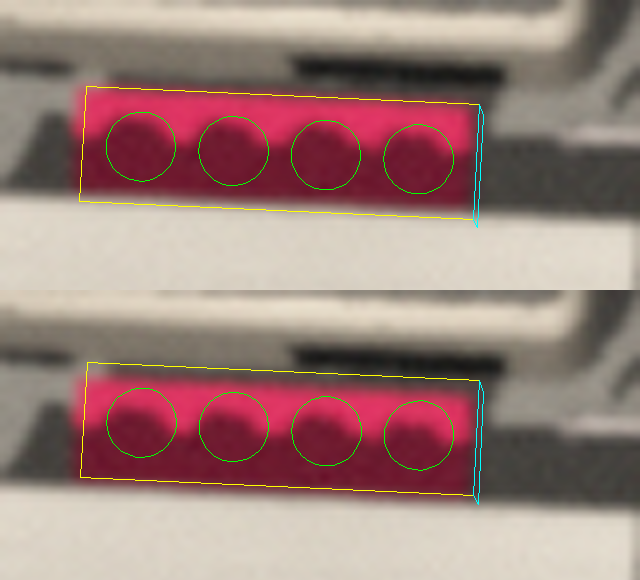

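View pics/ovs.png

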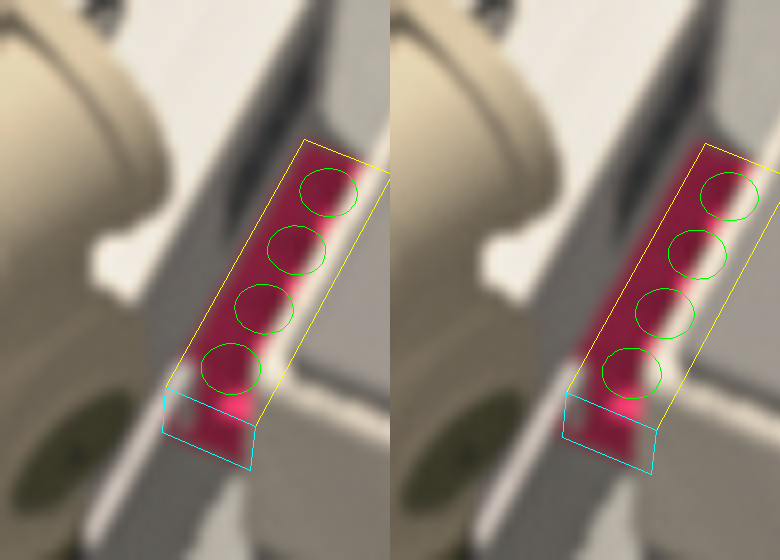

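```bash
python3 - <<'E'
from h import *
sc=camera_info('scene')
for z in(.2,.25,.3,.35,.4): print(z,atz(sc,225+200/5,140+300/5,z).round(3), atz(sc,225+60/5,140+140/5,z).round(3))
E
```

```text
0.2 [ 0.559 -0.054  0.2  ] [0.406 0.025 0.2  ]
0.25 [ 0.571 -0.08   0.25 ] [ 0.422 -0.003  0.25 ]
0.3 [ 0.582 -0.106  0.3  ] [ 0.439 -0.032  0.3  ]
0.35 [ 0.593 -0.132  0.35 ] [ 0.455 -0.06   0.35 ]
0.4 [ 0.605 -0.158  0.4  ] [ 0.471 -0.089  0.4  ]
```

View pics/s3.png

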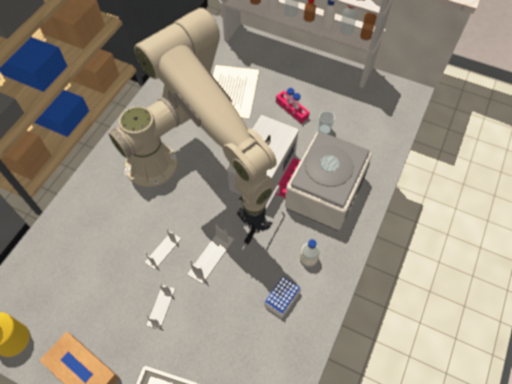

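The overlay puts the rack at about x 0.565 and the near hole at about (0.565,0.122). I'll advance the rod 67 mm, then descend.

Emit:
arm_command(steps="0 34 0 0;0 67 0 0;0 67 0 0;0 67 0 0;0 67 -25 0;0 67 -40 0;0 67 -40 0")

```text
clock: 6.28
tcp_pos: [0.5616, -0.0836, 0.1011]
orientation: [0.0, 1.0, -0.011, -0.001]
wrist_force: [-0.7, -0.8, -0.9]
finger_gap: 0.017
```

```bash
python3 - <<'E'
from h import *
s=get_state(); print(s['clock'],s['tcp_pos'],s['orientation'],s['wrist_force'])
tc,sc=camera_info('top'),camera_info('scene')
im=snap('top','t4.png'); im2=snap('scene','s4.png')
a=cv2.resize(im[145:195,170:270],None,fx=6,fy=6,interpolation=cv2.INTER_CUBIC)
b=cv2.resize(im2[130:230,240:320],None,fx=5.5,fy=5.5,interpolation=cv2.INTER_CUBIC)
cv2.imwrite('pics/c7.png',a[:,:,::-1]);cv2.imwrite('pics/c8.png',b[:,:,::-1])
o=s['tcp_pos']+[0,.0025,.019]; d=np.array([.018,1,0])
pts=[o+d*.2,o+d*.2-[0,0,.06],[.565,.122,.045]]
print('top',np.round((proj(tc,pts)-[169.5,144.5])*6)); print('scene',np.round((proj(sc,pts)-[239.5,129.5])*5.5))
E
```

```text
6.275 [ 0.56162416 -0.08358672  0.10108118] [ 2.23695584e-04  9.99934112e-01 -1.14466089e-02 -8.34275221e-04] [-0.70996015 -0.81562264 -0.92471954]
top [[336. 132.]
 [342. 143.]
 [338. 145.]]
scene [[249. 255.]
 [245. 299.]
 [245. 306.]]
```

View pics/c7.png

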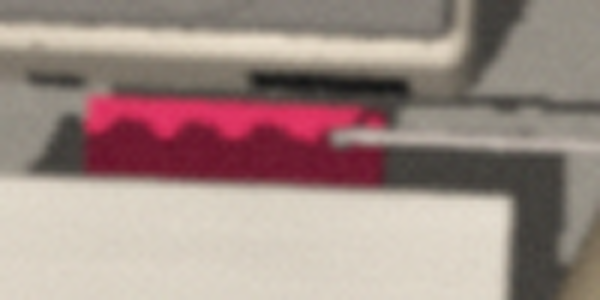

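View pics/c8.png

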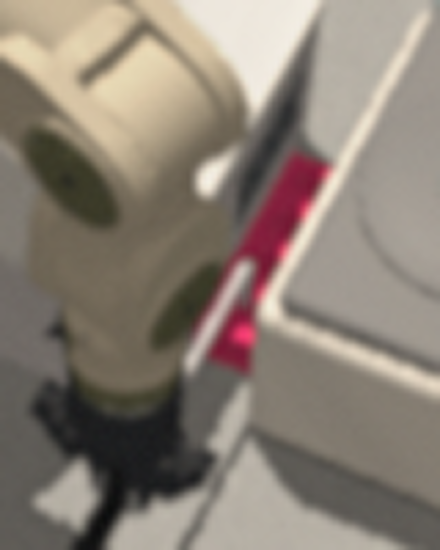

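Emit:
arm_command(steps="0.5 1 -12 0;0.5 1 -24 0;0.5 1 -36 0;0.5 1 -44 0;0.5 1 -44 0;0.5 1 -44 0")

```text
clock: 7.12
tcp_pos: [0.5637, -0.0826, 0.059]
orientation: [0.001, 1.0, -0.011, 0.001]
wrist_force: [-0.4, -0.5, -1.6]
finger_gap: 0.0168
```

Emit:
arm_command(steps="0 -8 0 0;0 -16 0 0;-0.5 -24 0 0;-1 -34 0 0;-1 -44 0 0;-1 -54 0 0;-1 -60 0 0;-1 -60 0 0")

```text
clock: 8.12
tcp_pos: [0.5627, -0.1434, 0.059]
orientation: [0.001, 1.0, -0.012, 0.001]
wrist_force: [-0.1, 0.6, -1.5]
finger_gap: 0.0166
```

```bash
python3 - <<'E'
from h import *
s=get_state(); print(s['clock'],s['tcp_pos'],s['wrist_force'])
im=snap('top','t5.png'); im2=snap('scene','s5.png')
a=cv2.resize(im[145:195,170:300],None,fx=5,fy=5,interpolation=cv2.INTER_CUBIC)
b=cv2.resize(im2[130:230,240:320],None,fx=5.5,fy=5.5,interpolation=cv2.INTER_CUBIC)
b=cv2.resize(b,None,fx=.7,fy=.7)
c=np.zeros((a.shape[0]+b.shape[0]-60,650,3),np.uint8)[:600]; c=np.zeros((250+385,650,3),np.uint8)
c[:250]=a; c[250:250+b.shape[0],:b.shape[1]]=b
cv2.imwrite('pics/c9.png',c[:600,:,::-1])
E
```

```text
8.125 [ 0.56265913 -0.14340755  0.05895426] [-0.13820086  0.55065799 -1.47797605]
```

View pics/c9.png

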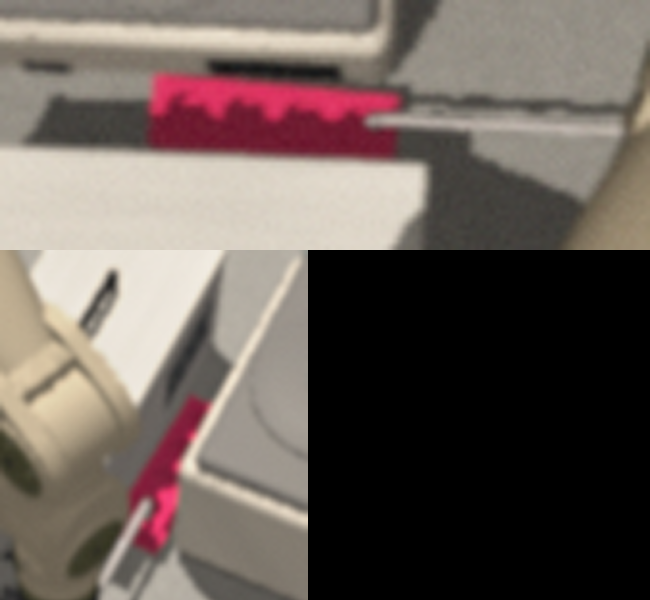

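The hook has caught and the rack follows straight. I'll keep drawing it out.

Emit:
arm_command(steps="0 -8 0 0;0 -20 0 0;-1 -34 0 0;-1 -48 0 0;-1 -62 0 0;-1 -76 0 0;-2 -90 0 0;-2 -104 0 0;-2 -118 0 0;-2 -132 0 0;-3 -146 0 0;-3 -160 0 0;-3 -174 0 0;-3 -188 0 0;-4 -202 0 0;-4 -216 0 0;-4 -228 0 0;-4 -236 0 0;-4 -240 0 0;-4 -240 0 0")

```text
clock: 10.72
tcp_pos: [0.5587, -0.3832, 0.0589]
orientation: [0.001, 1.0, -0.011, 0.001]
wrist_force: [0.4, 0.5, -1.7]
finger_gap: 0.0166
```

```bash
python3 - <<'E'
from h import *
s=get_state(); print(s['clock'],s['tcp_pos'],s['wrist_force'])
snap('wrist','w6.png');im=snap('top','t6.png'); im2=snap('scene','s6.png')
a=cv2.resize(im[110:250,200:390],None,fx=4,fy=4,interpolation=cv2.INTER_CUBIC)
cv2.imwrite('pics/c10.png',a[:,:,::-1])
a=cv2.resize(im2[150:290,180:330],None,fx=4,fy=4,interpolation=cv2.INTER_CUBIC)
cv2.imwrite('pics/c11.png',a[:,:,::-1])
E
```

```text
10.725 [ 0.55866382 -0.38316402  0.05894477] [ 0.39059389  0.53930361 -1.72197245]
```

View pics/c10.png

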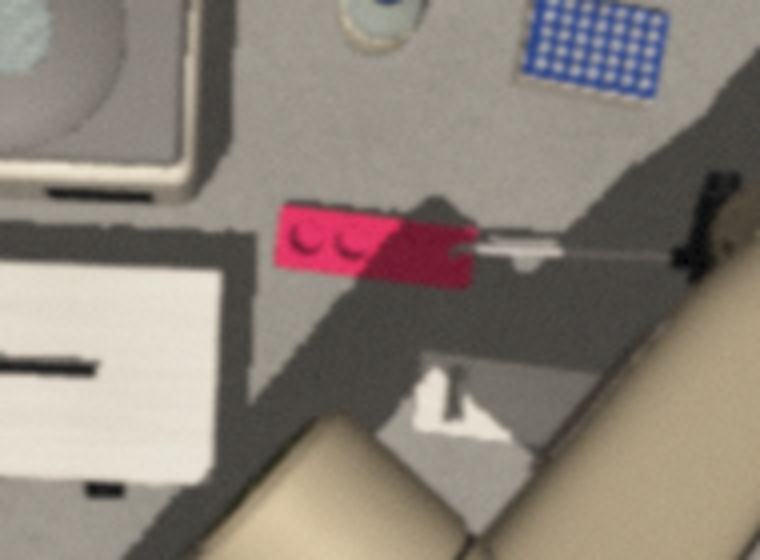

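View pics/c11.png

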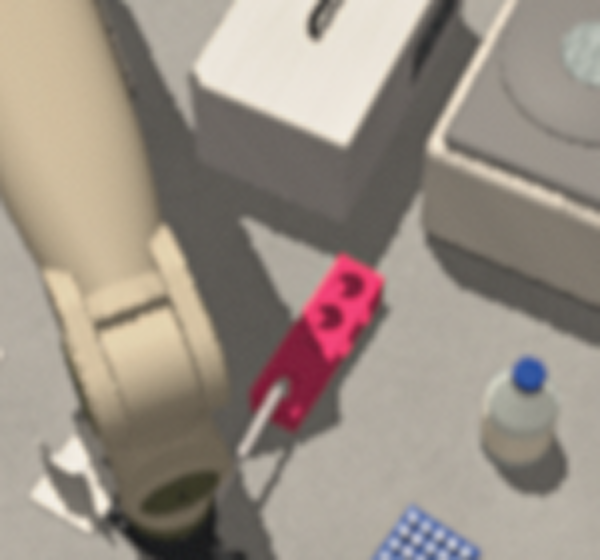

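```bash
python3 - <<'E'
from h import *
tc=camera_info('top')
for q in((281,205),(274,267),(470,289),(480,229)): print(atz(tc,199.5+q[0]/4,109.5+q[1]/4,.045).round(4))
E
```

```text
[ 0.597  -0.0287  0.045 ]
[ 0.543  -0.0241  0.045 ]
[ 0.5287 -0.1935  0.045 ]
[ 0.5809 -0.2012  0.045 ]
```

The rack stands about 130 mm outside the mouth, centred near (0.562,-0.112). I'll back the foot off the edge and lift it straight out.

Emit:
arm_command(steps="0 4 0 0;0 9 0 0;0 9 0 0;0 9 10 0;0 9 25 0;0 9 45 0;0 9 70 0;0 9 95 0;0 9 110 0;0 9 110 0")

```text
clock: 12.12
tcp_pos: [0.5595, -0.3744, 0.171]
orientation: [0.002, 1.0, -0.011, 0.002]
wrist_force: [0.1, 0.9, -1.2]
finger_gap: 0.0165
```

```bash
python3 - <<'E'
from h import *
s=get_state(); print(s['clock'],s['tcp_pos'],s['orientation'],s['wrist_force'])
im=snap('scene','s7.png')
a=cv2.resize(im[150:290,180:330],None,fx=4,fy=4,interpolation=cv2.INTER_CUBIC)
cv2.imwrite('pics/c12.png',a[:,:,::-1])
p=s['tcp_pos'];q=s['orientation']; yaw=2*np.arctan2(q[2],q[1]); print('yaw',yaw, (np.array([.4271,-.2934,.0779])-p)*1000, -0.108-yaw)
E
```

```text
12.125 [ 0.55949374 -0.37440971  0.17104665] [ 0.0021026   0.99993297 -0.01117541  0.0021762 ] [ 0.06413431  0.89661868 -1.16894821]
yaw -0.022351383564704865 [-132.39373617   81.00970922  -93.14665356] -0.08564861643529513
```

View pics/c12.png

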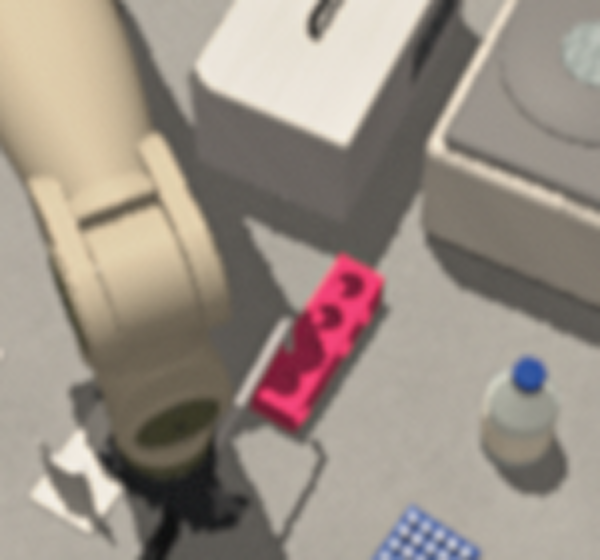

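The foot is free and the rack stands upright on the open bench. Now I'll return above the rest.

Emit:
arm_command(steps="-40 24 0 -0.03;-85 50 0 -0.06;-120 73 0 -0.086;-132 81 0 -0.086;-132 81 0 -0.086;-132 81 0 -0.086")

```text
clock: 12.92
tcp_pos: [0.428, -0.2938, 0.1694]
orientation: [0.002, 0.999, -0.054, 0.002]
wrist_force: [-0.0, 0.3, -1.1]
finger_gap: 0.0168
```

```bash
python3 - <<'E'
from h import *
s=get_state(); print(s['clock'],s['tcp_pos'],s['orientation'])
p=s['tcp_pos'];q=s['orientation']; yaw=2*np.arctan2(q[2],q[1]); print('yaw',yaw, (np.array([.4271,-.2934,.0779])-p)*1000, -0.108-yaw)
snap('wrist','w8.png')
E
```

```text
12.925 [ 0.42795458 -0.29381033  0.16944753] [ 0.00175089  0.99853486 -0.05405911  0.00163732]
yaw -0.10817126326517834 [ -0.85457964   0.4103318  -91.54753325] 0.00017126326517834245
```

View pics/w8.png

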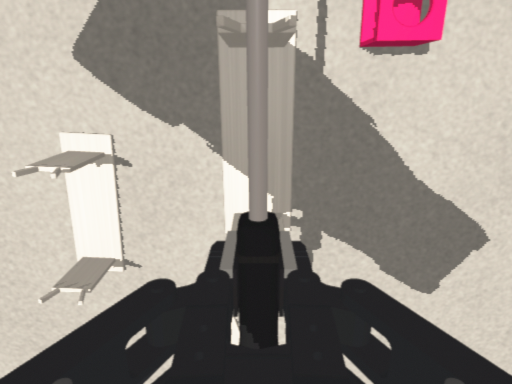

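Emit:
arm_command(steps="-0.8 0.4 -25 0;-0.8 0.4 -50 0;-0.8 0.4 -65 0;-0.8 0.4 -75 0;-0.8 0.4 -83 0;-0.8 0.4 -89 0;-0.8 0.4 -91 0;-0.8 0.4 -91.5 0;-0.8 0.4 -91.5 0")

```text
clock: 14.1
tcp_pos: [0.4273, -0.2935, 0.0782]
orientation: [0.002, 0.999, -0.054, 0.002]
wrist_force: [-1.2, 0.8, -1.4]
finger_gap: 0.0164
```

Emit:
arm_command(steps="0 0 -1 0;0 0 -1.5 0;0 0 -1.5 0")

```text
clock: 14.48
tcp_pos: [0.4274, -0.2936, 0.0779]
orientation: [0.002, 0.999, -0.054, 0.002]
wrist_force: [-2.1, 1.9, 6.9]
finger_gap: 0.0164
```

It has seated (6.9 N upward). Opening the gripper.

Emit:
arm_command(steps="0 0 0 0;0 0 0 0;0 0 0 0;0 0 0 0;0 0 0 0", fingers=1)

```text
clock: 15.1
tcp_pos: [0.4274, -0.2936, 0.0778]
orientation: [0.002, 0.999, -0.054, 0.002]
wrist_force: [1.1, -0.8, -0.1]
finger_gap: 0.0857
```

Emit:
arm_command(steps="0 0 20 0;0 0 50 0;0 0 90 0;0 0 140 0;0 0 190 0;-60 -90 190 0;-120 -150 190 0;-120 -150 190 0")

```text
clock: 16.1
tcp_pos: [0.3097, -0.441, 0.268]
orientation: [0.002, 0.999, -0.053, 0.002]
wrist_force: [0.2, -0.7, -0.1]
finger_gap: 0.0856
```

```bash
python3 - <<'E'
from h import *
s=get_state(); print(s['clock'],s['tcp_pos'],s['finger_gap'])
im=snap('top','t9.png'); im2=snap('scene','s9.png'); snap('wrist','w9.png')
cv2.imwrite('pics/c13.png',cv2.resize(im[110:250,150:380],None,fx=3.4,fy=3.4,interpolation=cv2.INTER_CUBIC)[:,:,::-1])
cv2.imwrite('pics/c14.png',cv2.resize(im2[150:300,140:320],None,fx=4,fy=4,interpolation=cv2.INTER_CUBIC)[:,:,::-1])
E
```

```text
16.1 [ 0.30968554 -0.44103339  0.26804091] 0.08559547033382617
```

View pics/c13.png

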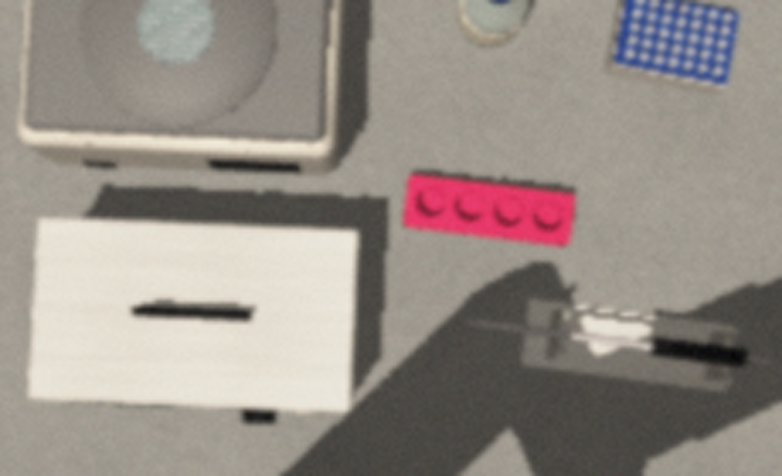

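View pics/c14.png

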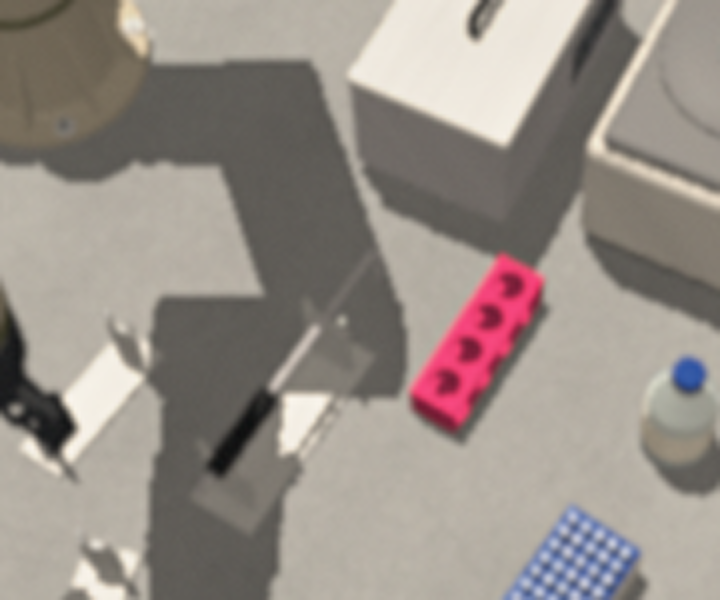

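View pics/w9.png

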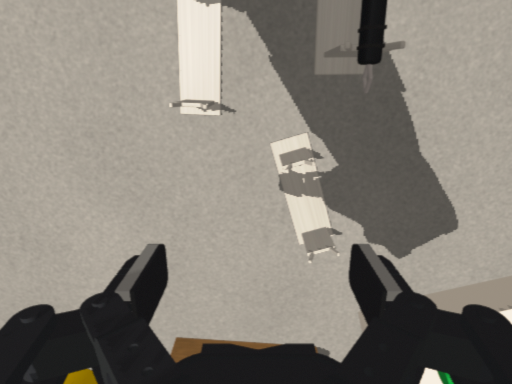

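The rod lies in both forks of its rest, the rack stands upright in the open, and the bystanders look unmoved. Handing in.

```bash
python3 - <<'E'
from h import *
tc=camera_info('top')
P=[atz(tc,149.5+u/3.4,109.5+v/3.4,.045) for u,v in((410,173),(403,227),(568,246),(575,188))]
print(np.mean(P,0).round(3)); print(hand_in())
E
```

```text
[ 0.564 -0.111  0.045]
the job is handed in; nothing more can be done
None
```

The rack is out of the gap and stands upright on the open bench, and the rod is back on its rest. I handed the job in just after 16 s on the robot's clock, well under the 48 s limit.

- **What I did:** I took the rod from the largest of the rests and lowered its foot into the rack's near hole. I drew the rack out of the open end, lifted the foot clear and laid the rod back. Only the rod was meant to touch the rack; the pictures show no other contact.
- **Rack position:** The last top picture puts the rack's centre at about (0.564, -0.111). That is about 130 mm outside the gap's mouth, where 90 mm is needed.
- **Rod and bystanders:** The rod lies in both forks of the rest, judged by eye from the top and scene pictures. The bottle and tip box look unmoved. I did not check the beaker or the other rack in the final pictures, but the arm never went near them.
- **Forces:** The wrist readings stayed below about 7 N. The highest was the rod settling onto its rest.
- **Disagreement:** When I checked the held rod, the top and scene cameras placed it a few mm to opposite sides of where the arm's pose put it. The wrist camera agreed with the arm, so I took this as camera calibration error. The hole had enough slack for it not to matter.

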